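# Power off, point and call, then point out the phone to open

### The arm

A 6-joint arm with a two-finger parallel gripper is mounted at the origin on a cart in front of the work surface, level with it; the furniture and walls round the work are solid. World frame = base frame: x ahead of the robot, y to its left, z up, the work surface at z = 0. Lengths are in m, angles in rad, forces in N, time in s.
With the tool pointing down it reaches from about 0.4 to 0.925 m from the base axis. Payload 12.5 kg.
Tool frame: the origin (TCP) lies between the finger pads, 19 mm behind the fingertips; this is the grasp point; z points along the fingers, y is the line along which they close (so a half turn about z gives the same grasp; the last joint's range is limited). The gripper opens to 95 mm and grips with 3 to 60 N. Pads are 20 mm wide; open, the fingers measure 119 mm over their backs; the gripper's body (75 mm by 180 mm) begins 59 mm behind the grasp point.
Start: joints at [-1.443, 0.491, 1.559, -0, 1.092, -0.106], TCP at [0.145, -0.608, 0.233] pointing down, gripper open.
Joint ranges: [-3.1, 3.1], [-0.84, 2.19], [0.05, 2.79], [-1.13, 4.28], [0.06, 2.93], [-2.69, 2.69]. Speed limits (rad/s): [2.22, 2.22, 2.79, 3.14, 3.14, 3.14].

### API

Orientations are given as [roll, pitch, yaw] about the fixed x, y, z axes, in that order (R = Rz(yaw) Ry(pitch) Rx(roll)).
In Python, from rig import manip gives the robot as it stands. The module is installed in compiled form; this text tells all that it offers.
- The arm moves only by the tool drive_tool, never from a script. Its argument "targets" is a list of rows, each a list of 3 entries, a list of its own where there are three numbers: the opening, from 0 (shut) to 1 (fully open), then the shift along the world's x, y, z in units of 50 mm (1.0 is 50 mm), then the turn, a rotation vector about the world's x, y, z in units of 6 degrees (1.0 is 6 degrees). A call has 1 to 10 rows; each row is the pose to reach, as a shift and turn from the pose commanded when the call began; what a row does not reach only later rows make up. A row lasts 1/10 s, in which the tool goes at most 50 mm and 8.59 degrees, less where a joint would pass 70% of its speed; a pose out of reach is approached as far as the arm can. A call with a gripper value outside its range is refused whole. The fingers move at their own pace and stop on an object; "force" is the grip in N (left out, the last holds). Time passes only in rows, so rows that repeat a pose let the fingers close. It gives the time, the measured TCP pose, the force, the opening and the grip force at its end, in the units of the state.
- manip.observe(): the state, without advancing time (a new reading comes with each control period).
- manip.get_image(name): name is "scene" or "top" or "wrist"; returns a dict with "img" (384x512x3 uint8, red, green, blue), "mtx" (3x3 intrinsics, pixels), "R" (3x3) and "t" (3): a world point X has camera coordinates R X + t; the wrist camera has in their place "tool_from_camera" (4x4, takes a point from camera to tool coordinates, whose origin is the TCP and whose axes are the flange's). Camera axes: x right, y down, z forward; pixel columns grow to the right and rows downward; lengths in m; the calibration is good to about 2 mm. A picture is of the moment at which its call begins: read the wrist's pose just before it. There is no depth.
- manip.job_done(): hands the job in; it is judged then, once.
Trained networks look in a picture, given as the dict that the camera call returned (one of the last four; its "shot" number tells which), for a name from the list of things; names that differ only in an ending like _2 or _b are one class to them, and where a whole thing is asked for, a point or a joint stands for the part that bears it (a point fixed in the world has none). Each returns a list of dicts, best first, with "score" (0 to 1); they miss things now and then, are a little off and sometimes report something else, mostly with a low value. They report only what shows in the picture. A call takes as long as a camera call.
- manip.regions_of(picture, name): "region" (384x512 bool, what is visible of it) and "box" ([left, top, right, bottom] in pixels, round what is visible of it).
- manip.tip_of(picture, name): "location" ([row, column] in pixels: a listed point, or the origin of a listed thing).
The state is a dict: "clock": time; "joint_positions": joint angles; "qd": joint speeds; "joint_torque": joint torques, N m; "tcp_pos": TCP position; "eef_rot": TCP orientation; "ft_force": force on the tool from outside, world axes, zero at the start; "torque": the same for the moment, N m; "width": opening from 0.0 (shut) to 1.0 (fully open); "grip_force": force on a finger pad.
Only numpy, scipy, OpenCV 4.12 (cv2) and the standard library are available. Lean on these libraries where they do the work, as an engineer would, in place of code of your own. Each camera call takes 0.05 s, during which the arm holds its last target. There are 200 camera calls.

### The job

Make the bench safe before a phone is opened: with a fingertip, gently press down the raised half (the one nearer you) of the orange rocker on the worktop's power strip until it has tipped fully over to off. Then make the point-and-call check: point straight down at the rocker, and after it at the middle of the phone that lies on the black job book (not the other phone, on the bare worktop), each for two full seconds with the fingertips 2 to 4 cm above it and touching nothing. Never touch either phone or the book, leave everything else where it lies, and at the end draw back well up.

Things in the scene. Friction and masses are not known exactly. Their poses are not given: they have to be found in the camera images.
- strip: White mains power strip, 55 x 269 x 47 mm, screwed down on the worktop, four sockets in a row and one orange rocker switch. Origin: centre of its underside; z up, y along its length; the rocker is near the -y end, the lead leaves beside it. The casing's top, also round the rocker, is 42 mm above the worktop.
- rocker (a point): Centre of the rocker's top, over its tilt axis, 45 mm above the worktop. The rocker is 24 mm along the strip's x and 12 mm along the strip's y; it tilts about the strip's y axis. Axes as the strip.
- raised_end (a point): Outer end of the raised half with the switch on: 11 mm from the rocker's centre to the strip's -x side, 47 mm above the worktop (fixed to the strip, does not follow the rocker). Shut fingertips are broader than half the rocker: press straight down with their edge, covering only the outer 2 to 5 mm of the raised half; farther in, the rocker stops about level and can be pressed again farther out.
- strip_switch (a joint): Angle of the rocker, rad: near 0 = on (the half on the strip's -x side raised), 0.349 = off (that half fully down, the other raised). Pressing the raised end down about 4 mm, to about 43 mm above the worktop, tips it fully over to off; this takes 2 N at its end and up to 6 N half-way in (20 N is safe); the rocker stays where it is left (friction, no spring).
- job_book: Black spiral-bound notebook, closed, 210 x 153 mm, the cover 12 mm above the worktop (spiral 16 mm). Origin: about the centre of its underside; x along its 210 mm side.
- phone_job: Black phone, 144 x 68 x 8 mm, lying screen up on the job book: the next to be opened. Origin: centre of its underside; x along its length.
- screen_job (a point): Middle of that phone's screen, on its top face, 20 mm above the worktop; z up.
- phone_other: A like black phone, 144 x 68 x 8 mm, lying screen up on the bare worktop, not of this job. Origin: centre of its underside; x along its length.
- screen_other (a point): Middle of the other phone's screen, on its top face, 8 mm above the worktop.
- red_screwdriver: Red screwdriver lying on the worktop, 150 x 17 x 19 mm (bystander). Origin: centre of its underside, x along it.
- green_screwdriver: Green screwdriver beside it, 130 x 15 x 17 mm (bystander). Origin: centre of its underside, x along it.
- red_cutters: Side cutters with red handles, 114 x 44 x 10 mm (bystander). Origin: centre of the underside.
- blue_pliers: Flat pliers with blue handles, 124 x 44 x 10 mm (bystander). Origin: centre of the underside.
- rosin_tin: Small round tin of yellow rosin, 45 mm across, 18 mm high (bystander). Origin: centre of the underside.

How it is judged:
On the way, in this order (a step that is already met when the one before it is completed fails the run):
1. a fingertip has pressed the rocker fully over to off (value of joint strip_switch above 0.25 rad and contact force between the fingers and strip above 0.2 N).
2. pointing down at the rocker from just above, touching nothing of the strip, the switch off (horizontal distance between the grasp point and rocker below 0.018 m and z of the grasp point in the frame of rocker between 0 and 0.085 m and angle between the grasp point's own z axis and vertical above 2.3 rad and contact force between each of the fingers, the arm and strip below 0.1 N and value of joint strip_switch above 0.25 rad), for 1.5 s.
3. pointing down at the middle of the phone on the job book from just above, the switch still off (horizontal distance between the grasp point and screen_job below 0.03 m and z of the grasp point in the frame of screen_job between 0 and 0.085 m and angle between the grasp point's own z axis and vertical above 2.3 rad and value of joint strip_switch above 0.25 rad), for 1.5 s.
At the end, for the whole second after the job is handed in: The rocker is fully over to off (beyond 0.25 rad); phones and job book lie within 10 mm and the bystanders within 15 mm of where they were, at rest; the tool has been drawn back up (TCP more than 120 mm above the worktop) (value of joint strip_switch above 0.25 rad and height (world z) of the grasp point above 0.12 m and distance of each of phone_job, phone_other, job_book from where it was at the start of the episode below 0.01 m and distance of each of red_screwdriver, red_cutters, blue_pliers, rosin_tin, green_screwdriver from where it was at the start of the episode below 0.015 m and linear speed of each of phone_job, phone_other, job_book below 0.02 m/s); the robot touches nothing.
It fails at once if a phone or the job book is touched (contact force between any of the fingers, the arm and phone_job above 0.3 N or contact force between any of the fingers, the arm and phone_other above 0.3 N or contact force between any of the fingers, the arm and job_book above 0.3 N).
It fails at once if the other phone is pointed at: the tool brought down over its middle (horizontal distance between the grasp point and screen_other below 0.03 m and z of the grasp point in the frame of screen_other below 0.07 m).
It fails at once if the power strip is pressed harder than 40 N (contact force between any of the fingers, the arm and strip above 40 N).
It fails at once if a bystander is knocked away or picked up (moved more than 15 mm) (distance of any of red_screwdriver, red_cutters, blue_pliers, rosin_tin, green_screwdriver from where it was at the start of the episode above 0.015 m).
It also fails if it takes over 48 s, if anything falls off the work surface, if the arm or the gripper's body presses on something with over 40 N, if the wrist force passes 120 N, or if a joint passes its speed limit or range.

## Working session

There is one attempt and no reset: what is moved stays moved. The work goes in short steps, Python scripts to look and compute and a tool call to move; the robot and the scene stay as the last step left them, time stands still between calls to the robot, and variables do not carry over. Pictures are saved under pics/ and viewed, at most 10 in all, crops included, and the job is handed in when it is done.

Besides the shell and the picture viewer there is one more tool, called after "Emit:" by a JSON object that holds its "api" and its "payload". drive_tool: Moves the arm, as the interface text tells. Its arguments: {"type":"object","properties":{"targets":{"type":"array","items":{"type":"array"}},"force":{"type":"number"}},"required":["targets"]}

```bash
mkdir -p pics
cat > h.py <<'E'
import numpy as np, cv2
from rig import manip
from scipy.spatial.transform import Rotation as Ro
def ray(p,rc,st=None):
    r,c=rc
    d=np.linalg.inv(p["mtx"])@[c,r,1.]
    if "R" in p: return -p["R"].T@p["t"], p["R"].T@d
    T=np.array(p["tool_from_camera"]); W=Ro.from_euler('xyz',st["eef_rot"]).as_matrix()
    return W@T[:3,3]+st["tcp_pos"], W@T[:3,:3]@d
def atz(o,d,z): return o+d*(z-o[2])/d[2]
def tri(rs):
    A=np.zeros((3,3));b=np.zeros(3)
    for o,d in rs:
        d=d/np.linalg.norm(d);P=np.eye(3)-np.outer(d,d);A+=P;b+=P@o
    x=np.linalg.solve(A,b);return x,[np.linalg.norm(np.cross(x-o,d/np.linalg.norm(d))) for o,d in rs]
H=dict(rocker=.045,raised_end=.047,screen_job=.02,screen_other=.008,strip=0,job_book=0,phone_job=.012,phone_other=0,red_screwdriver=0,green_screwdriver=0,red_cutters=0,blue_pliers=0,rosin_tin=0)
E
python3 - <<'E'
from h import *
np.set_printoptions(precision=4,suppress=True)
s=manip.observe();print(s)
P={n:manip.get_image(n) for n in("scene","top","wrist")}
for n in P: cv2.imwrite(f"pics/{n}0.png",P[n]["img"][:,:,::-1])
cv2.imwrite("pics/a.png",cv2.resize(np.vstack([P["scene"]["img"],P["top"]["img"]])[:,:,::-1],None,fx=.78,fy=.78))
for k in H:
    rs=[]
    for n in P:
        for q in manip.tip_of(P[n],k)[:2]:
            o,d=ray(P[n],q["location"],s);print(k,n,round(q["score"],2),np.round(q["location"]),atz(o,d,H[k]))
E
```

```text
{'clock': 0.0, 'joint_positions': array([-1.4426,  0.4916,  1.5594, -0.    ,  1.0917, -0.1056]), 'qd': array([-0.0029,  0.0012,  0.0012,  0.0003, -0.0004, -0.0004]), 'joint_torque': array([ -0.0024, -61.2654, -25.8188,   0.0693,   0.0482,  -0.0001]), 'tcp_pos': array([ 0.1448, -0.6078,  0.2329]), 'eef_rot': array([-3.1405, -0.0001,  0.2338]), 'ft_force': array([0.4416, 0.1689, 0.0057]), 'torque': array([-0.0446, -0.0227,  0.0247]), 'grip_force': 0.0, 'width': 1.0016694455440394}
rocker scene 0.74 [190. 239.] [0.6647 0.0078 0.045 ]
rocker top 0.82 [148. 264.] [0.6588 0.0089 0.045 ]
raised_end scene 0.91 [191. 242.] [0.649 0.006 0.047]
raised_end scene 0.35 [204. 339.] [ 0.3653 -0.1449  0.047 ]
raised_end top 0.75 [154. 262.] [0.6414 0.0151 0.047 ]
raised_end top 0.48 [241. 354.] [ 0.4225 -0.2153  0.047 ]
screen_job scene 0.45 [196. 336.] [ 0.4329 -0.2295  0.02  ]
screen_job scene 0.4 [245. 145.] [0.6436 0.3973 0.02  ]
screen_job top 0.76 [244. 358.] [ 0.415  -0.2309  0.02  ]
screen_other scene 0.8 [254. 229.] [0.458 0.251 0.008]
screen_other scene 0.28 [232. 292.] [0.4073 0.0399 0.008
[... 998 characters left out ...]
6.] [ 0.4207 -0.0254  0.    ]
green_screwdriver scene 0.41 [226. 301.] [ 0.4164 -0.0192  0.    ]
green_screwdriver top 0.76 [240. 274.] [ 0.4227 -0.0196  0.    ]
green_screwdriver top 0.16 [245. 355.] [ 0.4147 -0.2296  0.    ]
red_cutters scene 0.49 [177. 314.] [ 0.6    -0.3318  0.    ]
red_cutters scene 0.35 [247. 147.] [0.6586 0.3813 0.    ]
red_cutters top 0.71 [178. 391.] [ 0.5913 -0.3311  0.    ]
red_cutters top 0.58 [142. 376.] [ 0.6914 -0.2951  0.    ]
blue_pliers scene 0.67 [174. 293.] [ 0.6721 -0.2939  0.    ]
blue_pliers scene 0.46 [190. 240.] [ 0.7236 -0.0588  0.    ]
blue_pliers top 0.75 [142. 378.] [ 0.692  -0.3016  0.    ]
rosin_tin scene 0.52 [242. 144.] [0.6865 0.3727 0.    ]
```

View pics/a.png

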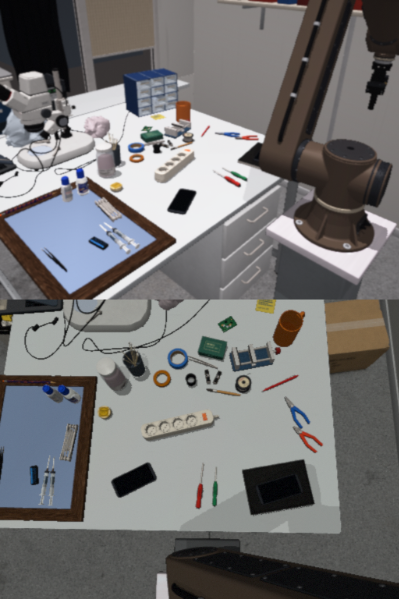

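The top view (stacked under the scene view) shows the strip in the middle with the orange rocker at its right (-y) end, at about (148, 264) in the full top picture. The job book with its phone is at (244, 358), and the other phone is at (231, 171). The network reports agree with this. Next I shut the gripper and carry it high to above the strip.

Emit:
{"api": "drive_tool", "payload": {"targets": [[0,[4.5,6,1],[0,0,0]],[0,[4.5,6,1],[0,0,0]],[0,[4.5,6,1],[0,0,0]],[0,[4.5,6,1],[0,0,0]],[0,[9,12,1],[0,0,0]],[0,[9,12,1],[0,0,0]],[0,[9,12,1],[0,0,0]],[0,[9,12,1],[0,0,0]],[0,[9,12,1],[0,0,0]],[0,[9,12,1],[0,0,0]]], "force": 20}}

```text
clock: 3.1
tcp_pos: [0.4445, -0.2078, 0.2731]
eef_rot: [3.141, -0.0, 0.234]
ft_force: [-0.7, -1.3, -0.1]
width: 0.215
grip_force: 0.0
```

Run:
```python
from h import *
np.set_printoptions(precision=4,suppress=True)
s=manip.observe();p=manip.get_image("wrist");print(s["clock"],s["tcp_pos"],s["qd"]);print(p["tool_from_camera"])
cv2.imwrite("pics/w1.png",p["img"][:,:,::-1])
for k in("screen_job","job_book"):
    for q in manip.tip_of(p,k)[:2]: o,d=ray(p,q["location"],s);print(k,round(q["score"],2),np.round(q["location"]),atz(o,d,H[k]))
```

```text
3.1 [ 0.4445 -0.2078  0.2731] [ 1.0324  0.1    -0.2106  0.0007  0.1029  1.0282]
[[ 0.0003 -0.9655 -0.2605  0.0721]
 [ 1.      0.0007 -0.0016  0.0011]
 [ 0.0017 -0.2605  0.9655 -0.1514]
 [ 0.      0.      0.      1.    ]]
screen_job 0.56 [185. 275.] [ 0.4193 -0.2347  0.02  ]
```

Emit:
{"api": "drive_tool", "payload": {"targets": [[0,[3,4.4,0],[0,0,0]],[0,[3,4.4,0],[0,0,0]],[0,[3,4.4,0],[0,0,0]],[0,[3,4.4,0],[0,0,0]],[0,[3,4.4,0],[0,0,0]],[0,[3,4.4,0],[0,0,0]],[0,[3,4.4,0],[0,0,0]],[0,[3,4.4,0],[0,0,0]],[0,[3,4.4,0],[0,0,0]],[0,[3,4.4,0],[0,0,0]]]}}

```text
clock: 4.25
tcp_pos: [0.5931, 0.0089, 0.273]
eef_rot: [3.141, -0.0, 0.232]
ft_force: [-0.6, -0.4, 0.1]
width: 0.002
grip_force: 0.0
```

Run:
```python
from h import *
np.set_printoptions(precision=4,suppress=True)
s=manip.observe();p=manip.get_image("wrist");print(s["clock"],s["tcp_pos"],s["qd"],s["width"])
cv2.imwrite("pics/w2.png",p["img"][:,:,::-1])
for k in("rocker","raised_end","strip"):
    for q in manip.tip_of(p,k)[:2]: o,d=ray(p,q["location"],s);print(k,round(q["score"],2),np.round(q["location"]),atz(o,d,H[k]))
print(manip.observe()["clock"])
```

```text
4.25 [0.5931 0.0089 0.273 ] [ 0.006   0.0011 -0.0036  0.0017  0.0019  0.0044] 0.002444235493620535
rocker 0.68 [123. 270.] [0.6487 0.0102 0.045 ]
raised_end 0.65 [131. 265.] [0.6385 0.0131 0.047 ]
strip 0.98 [122. 206.] [0.6279 0.0947 0.    ]
strip 0.33 [212. 480.] [ 0.5926 -0.3291  0.    ]
4.45
```

View pics/w2.png

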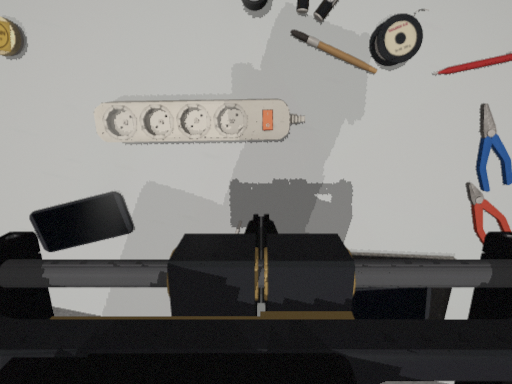

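The wrist view shows the strip lying almost level across the picture, so the tool's yaw already matches it. The orange rocker is at about (row 120, col 267) with open space in front of it. I go lower for a second, closer view.

Emit:
{"api": "drive_tool", "payload": {"targets": [[0,[-0.2,0,-1],[0,0,0]],[0,[-0.2,0,-2],[0,0,0]],[0,[-0.2,0,-2.4],[0,0,0]],[0,[-0.2,0,-2.4],[0,0,0]],[0,[-0.2,0,-2.4],[0,0,0]],[0,[-0.2,0,-2.4],[0,0,0]]]}}

```text
clock: 5.05
tcp_pos: [0.5844, 0.0103, 0.1544]
eef_rot: [3.141, -0.002, 0.234]
ft_force: [1.2, 0.1, 0.6]
width: 0.004
grip_force: 0.0
```

```bash
cat > m.py <<'E'
from h import *
np.set_printoptions(precision=4,suppress=True)
s=manip.observe();p=manip.get_image("wrist");print(s["clock"],s["tcp_pos"],s["eef_rot"],s["ft_force"])
tp=manip.get_image("top")
K=(p["mtx"],p["tool_from_camera"])
def orange(img):
    h=cv2.cvtColor(img,cv2.COLOR_RGB2HSV);return ((h[:,:,0]<16)&(h[:,:,1]>150)&(h[:,:,2]>90)).astype(np.uint8)
def blob(img,near):
    n,l,st,c=cv2.connectedComponentsWithStats(orange(img))
    i=min((i for i in range(1,n) if st[i,4]>15),key=lambda i:np.hypot(*(c[i]-near)))
    ys,xs=np.nonzero(l==i);return c[i],st[i],cv2.minAreaRect(np.c_[xs,ys].astype(np.float32))
w2=cv2.imread("pics/w2.png")[:,:,::-1].copy()
s2=dict(tcp_pos=np.array([.5931,.0089,.2730]),eef_rot=np.array([3.141,0,.232]))
q=manip.tip_of(p,"rocker");print(q)
near=np.array(q[0]["location"])[::-1]
a=blob(p["img"],near);b=blob(w2,(267,120));c=blob(tp["img"],(264,148));print(a,b,c,sep="\n")
R=[ray(p,a[0][::-1],s),ray(p,b[0][::-1],s2),ray(tp,c[0][::-1])]
for r in R: print(atz(*r,.045))
print(tri(R[:2]),tri(R))
box=cv2.boxPoints(a[2]);print([atz(*ray(p,v[::-1],s),.045) for v in box])
cv2.imwrite("pics/w3.png",cv2.resize(p["img"],None,fx=1.5,fy=1.5)[:,:,::-1])
for k in("raised_end","strip"):
    for q in manip.tip_of(p,k)[:1]: print(k,q["score"],atz(*ray(p,q["location"],s),H[k]))
r=manip.regions_of(p,"strip")[0]; m=cv2.minAreaRect(np.argwhere(r["region"])[:,::-1].astype(np.float32));print(m)
print([atz(*ray(p,v[::-1],s),.042) for v in cv2.boxPoints(m)])
E
python3 m.py
```

```text
5.05 [0.5844 0.0103 0.1544] [ 3.1406 -0.0025  0.2338] [1.1544 0.0764 0.5817]
[{'location': [117.2, 274.3], 'score': 0.86}]Traceback (most recent call last):
  File "m.py", line 16, in <module>
    a=blob(p["img"],near);b=blob(w2,(267,120));c=blob(tp["img"],(264,148));print(a,b,c,sep="\n")
  File "m.py", line 10, in blob
    i=min((i for i in range(1,n) if st[i,4]>15),key=lambda i:np.hypot(*(c[i]-near)))
ValueError: min() iterable argument is empty
```

```bash
sed -i 's|^near=|T0=cv2.imread("pics/top0.png")[:,:,::-1].copy();near=|; s|blob(tp\["img"\]|blob(T0|' m.py; python3 m.py
```

```text
5.2 [0.5841 0.0103 0.154 ] [ 3.1408 -0.0021  0.2338] [ 0.818   0.5567 -0.0222]
[{'location': [118.9, 276.2], 'score': 0.96}]
(array([274.2759, 128.4483]), array([268, 127,  14,   3,  29], dtype=int32), ((274.5, 128.0), (2.0, 13.0), 90.0))
(array([477.6   ,  63.8897]), array([439,  54,  73,  20, 390], dtype=int32), ((475.32940673828125, 64.48235321044922), (5.857122421264648, 74.19021606445312), 77.47119140625))
(array([261.875 , 150.0938]), array([260, 146,   5,   9,  32], dtype=int32), ((261.8823547363281, 150.0294189453125), (8.246211051940918, 3.6380343437194824), 75.96376037597656))
[0.6409 0.0112 0.045 ]
[ 0.7711 -0.2122  0.045 ]
[0.6526 0.0149 0.045 ]
(array([0.6603, 0.0332, 0.4377]), [np.float64(0.000660001015279278), np.float64(0.0006600010152793)]) (array([0.6326, 0.0109, 0.3512]), [np.float64(0.029633408430021047), np.float64(0.05360157263895146), np.float64(0.07188109762826408)])
[array([0.6409, 0.0167, 0.045 ]), array([0.6435, 0.0059, 0.045 ]), array([0.6418, 0.0055, 0.045 ]), array([0.6392, 0.0163, 0.045 ])]
raised_end 0.85 [0.643  0.0092 0.047 ]
strip 0.88 [0.6308 0.0959 0.    ]
((173.56475830078125, 115.31526947021484), (60.057342529296875, 304.93206787109375), 89.229248046875)
[array([0.6243, 0.2254, 0.042 ]), array([ 0.6866, -0.0215,  0.042 ]), array([ 0.639 , -0.0365,  0.042 ]), array([0.5734, 0.2232, 0.042 ])]
```

View pics/w3.png

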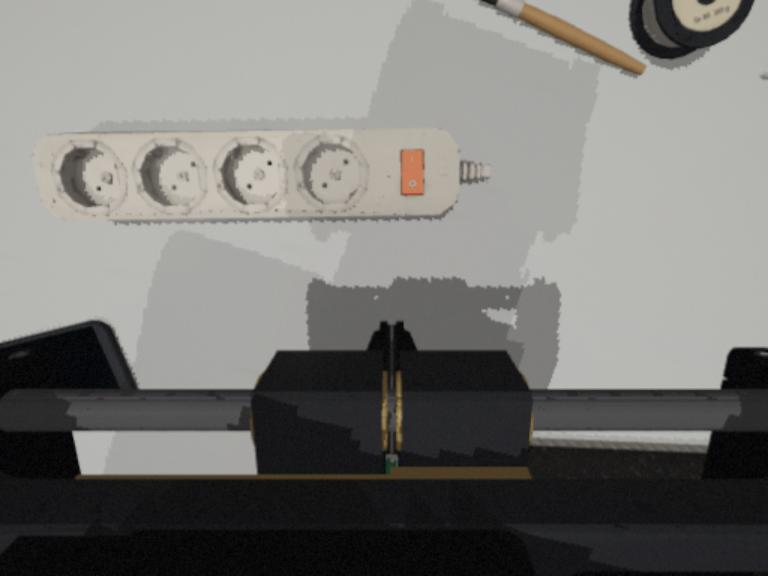

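The closer view shows the rocker clearly at cols 401–424, rows 149–194 of the 1.5x picture, and the fingers are shut. My colour threshold was too strict, so I loosen it.

```bash
sed -i 's|h\[:,:,1\]>150|h[:,:,1]>115|; /raised_end/,$d' m.py; python3 m.py
```

```text
5.5 [0.5836 0.0104 0.1529] [ 3.1414 -0.0003  0.2338] [ 0.0231 -0.319  -0.3738]
[{'location': [116.5, 274.5], 'score': 0.82}]
(array([274.7256, 113.5769]), array([268, 100,  15,  29, 390], dtype=int32), ((275.0, 114.0), (28.0, 14.0), 90.0))
(array([267.4167, 119.3833]), array([263, 110,  10,  20, 180], dtype=int32), ((267.5, 119.5), (19.0, 9.0), 90.0))
(array([261.9286, 149.9048]), array([259, 146,   7,   9,  42], dtype=int32), ((261.9706115722656, 149.8823699951172), (8.973817825317383, 4.365641117095947), 75.96376037597656))
[0.6523 0.014  0.045 ]
[0.6522 0.0138 0.045 ]
[0.6531 0.0147 0.045 ]
(array([0.6523, 0.0139, 0.0454]), [np.float64(0.00014415563509060188), np.float64(0.00014415563509044814)]) (array([0.6523, 0.0142, 0.0478]), [np.float64(0.00013452304607577045), np.float64(0.0003681220408009587), np.float64(0.00046783073408490134)])
[array([0.6617, 0.0221, 0.045 ]), array([0.6644, 0.0108, 0.045 ]), array([0.6422, 0.0051, 0.045 ]), array([0.6395, 0.0167, 0.045 ])]
```

The three views agree to 1 mm on the rocker centre, about (0.652, 0.014), and the triangulated height of 45.4 mm fits the text. The strip's yaw is about 0.234, the same as the tool's. To cover the outer 3.5 mm, the TCP goes 18.3 mm out along the strip's -x, to (0.6345, 0.0098).

Emit:
{"api": "drive_tool", "payload": {"targets": [[0,[0.5,0,-0.4],[0,0,0]],[0,[1.02,-0.01,-0.8],[0,0,0]],[0,[1.02,-0.01,-1.2],[0,0,0]],[0,[1.02,-0.01,-1.4],[0,0,0]],[0,[1.02,-0.01,-1.4],[0,0,0]],[0,[1.02,-0.01,-1.4],[0,0,0]],[0,[1.02,-0.01,-1.4],[0,0,0]],[0,[1.02,-0.01,-1.4],[0,0,0]]]}}

```text
clock: 6.45
tcp_pos: [0.6348, 0.0099, 0.0838]
eef_rot: [3.141, -0.001, 0.234]
ft_force: [-0.5, 0.3, -0.2]
width: 0.006
grip_force: 0.0
```

Run:
```python
from h import *
s=manip.observe();print(s["clock"],s["tcp_pos"],s["eef_rot"],s["ft_force"])
p=manip.get_image("wrist");cv2.imwrite("pics/w4.png",cv2.resize(p["img"][60:300,120:440],None,fx=2.4,fy=2.4)[:,:,::-1])
T=np.linalg.inv(p["tool_from_camera"])
for q in ([.01,0,.019],[.01,.012,.019],[.01,-.012,.019]):
    c=p["mtx"]@(T@[*q,1])[:3];print((c[:2]/c[2]-[120,60])*2.4)
```

```text
6.45 [0.63484013 0.00988124 0.08375977] [ 3.14102214e+00 -1.41294589e-03  2.33833549e-01] [-0.45937431  0.32307035 -0.16872017]
[334.49107423 371.25482408]
[382.23395904 371.29594963]
[286.75814279 371.21370711]
```

View pics/w4.png

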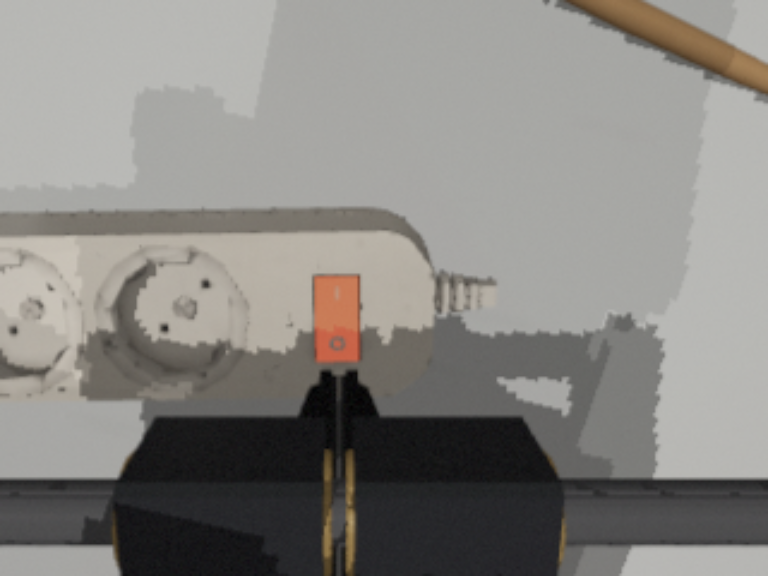

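The fingertips' front edge shows at row 371 of the crop, exactly where the calibration puts it, just in front of the rocker's raised end and in line with it. Now I press slowly.

Emit:
{"api": "drive_tool", "payload": {"targets": [[0,[0,0,-0.15],[0,0,0]],[0,[0,0,-0.28],[0,0,0]],[0,[0,0,-0.32],[0,0,0]],[0,[0,0,-0.35],[0,0,0]],[0,[0,0,-0.38],[0,0,0]],[0,[0,0,-0.4],[0,0,0]],[0,[0,0,-0.42],[0,0,0]],[0,[0,0,-0.42],[0,0,0]],[0,[0,0,-0.42],[0,0,0]],[0,[0,0,-0.42],[0,0,0]]]}}

```text
clock: 7.5
tcp_pos: [0.6338, 0.0097, 0.0622]
eef_rot: [-3.141, 0.002, 0.234]
ft_force: [-6.5, -1.7, 8.3]
width: 0.005
grip_force: 5.0
```

Emit:
{"api": "drive_tool", "payload": {"targets": [[0,[0,0,-0.01],[0,0,0]],[0,[0,0,-0.02],[0,0,0]],[0,[0,0,-0.02],[0,0,0]],[0,[0,0,-0.02],[0,0,0]]]}}

```text
clock: 7.9
tcp_pos: [0.6339, 0.0097, 0.0619]
eef_rot: [3.142, 0.001, 0.234]
ft_force: [-9.5, -1.7, 16.8]
width: 0.002
grip_force: 8.9
```

Emit:
{"api": "drive_tool", "payload": {"targets": [[0,[0,0,0.2],[0,0,0]],[0,[0,0,0.44],[0,0,0]],[0,[0,0,0.44],[0,0,0]],[0,[0,0,0.44],[0,0,0]],[0,[0,0,0.44],[0,0,0]]]}}

```text
clock: 8.4
tcp_pos: [0.6345, 0.0099, 0.0824]
eef_rot: [-3.142, 0.0, 0.234]
ft_force: [0.9, 1.1, 0.6]
width: 0.006
grip_force: 0.0
```

Run:
```python
from h import *
s=manip.observe();print(s["clock"],s["tcp_pos"],s["ft_force"])
p=manip.get_image("wrist");n=cv2.resize(p["img"][60:300,120:440],None,fx=2.4,fy=2.4)[:,:,::-1]
o=cv2.imread("pics/w4.png");c=lambda i:cv2.resize(i[220:400,240:440],None,fx=2,fy=2)
cv2.imwrite("pics/cmp5.png",np.hstack([c(o),c(n)]))
```

```text
8.4 [0.634482   0.00990353 0.08237645] [0.88367211 1.08329762 0.55347812]
```

View pics/cmp5.png

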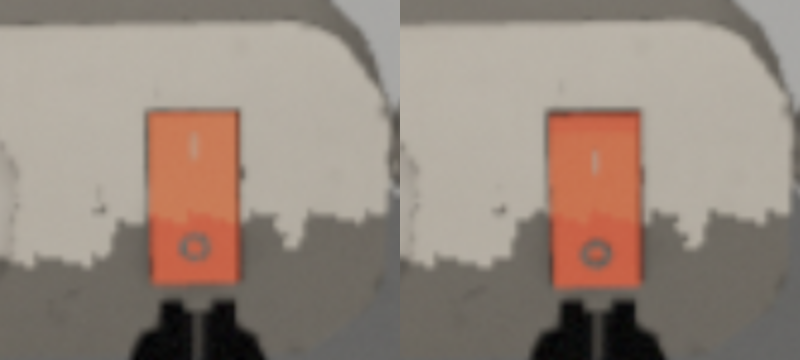

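The after picture (right) shows the far end of the rocker raised, with its wall visible, and both marks shifted (I by 16 px, O by 7 px). That fits a tilt of about 0.33 rad. The tip also bottomed stiffly at 43 mm, so the rocker is off. Now I point over the rocker centre, tips 30 mm above it.

Emit:
{"api": "drive_tool", "payload": {"targets": [[0,[0,0,0.24],[0,0,0]],[0,[0.36,0.08,0.24],[0,0,0]],[0,[0.36,0.08,0.24],[0,0,0]],[0,[0.36,0.08,0.24],[0,0,0]],[0,[0.36,0.08,0.24],[0,0,0]],[0,[0.36,0.08,0.24],[0,0,0]],[0,[0.36,0.08,0.24],[0,0,0]],[0,[0.36,0.08,0.24],[0,0,0]],[0,[0.36,0.08,0.24],[0,0,0]],[0,[0.36,0.08,0.24],[0,0,0]]]}}

```text
clock: 9.45
tcp_pos: [0.6526, 0.0139, 0.0947]
eef_rot: [3.142, 0.0, 0.234]
ft_force: [0.1, 0.0, -1.0]
width: 0.004
grip_force: 0.0
```

Emit:
{"api": "drive_tool", "payload": {"targets": [[0,[0,0,0],[0,0,0]],[0,[0,0,0],[0,0,0]],[0,[0,0,0],[0,0,0]],[0,[0,0,0],[0,0,0]],[0,[0,0,0],[0,0,0]],[0,[0,0,0],[0,0,0]],[0,[0,0,0],[0,0,0]],[0,[0,0,0],[0,0,0]],[0,[0,0,0],[0,0,0]],[0,[0,0,0],[0,0,0]]]}}

```text
clock: 10.45
tcp_pos: [0.6526, 0.0139, 0.0947]
eef_rot: [3.142, 0.0, 0.234]
ft_force: [1.0, -0.5, 0.5]
width: 0.004
grip_force: 0.0
```

Emit:
{"api": "drive_tool", "payload": {"targets": [[0,[0,0,0],[0,0,0]],[0,[0,0,0],[0,0,0]],[0,[0,0,0],[0,0,0]],[0,[0,0,0],[0,0,0]],[0,[0,0,0],[0,0,0]],[0,[0,0,0],[0,0,0]],[0,[0,0,0],[0,0,0]]]}}

```text
clock: 11.15
tcp_pos: [0.6526, 0.0139, 0.0947]
eef_rot: [3.142, -0.0, 0.234]
ft_force: [-0.1, 0.3, 0.8]
width: 0.007
grip_force: 0.0
```

Emit:
{"api": "drive_tool", "payload": {"targets": [[0,[0,0,1],[0,0,0]],[0,[0,0,2],[0,0,0]],[0,[-0.5,-0.5,3.1],[0,0,0]],[0,[-1.2,-1.1,3.1],[0,0,0]],[0,[-5.75,-5.2,3.1],[0,0,0]],[0,[-5.75,-5.2,3.1],[0,0,0]],[0,[-5.75,-5.2,3.1],[0,0,0]],[0,[-5.75,-5.2,3.1],[0,0,0]],[0,[-5.75,-5.2,3.1],[0,0,0]],[0,[-5.75,-5.2,3.1],[0,0,0]]]}}

```text
clock: 12.15
tcp_pos: [0.3724, -0.239, 0.2499]
eef_rot: [3.141, -0.0, 0.234]
ft_force: [-0.1, -0.4, -0.2]
width: 0.006
grip_force: 0.0
```

Emit:
{"api": "drive_tool", "payload": {"targets": [[0,[0,0,0],[0,0,0]],[0,[0,0,0],[0,0,0]],[0,[0,0,0],[0,0,0]],[0,[0,0,0],[0,0,0]]]}}

```text
clock: 12.55
tcp_pos: [0.3748, -0.2373, 0.2496]
eef_rot: [-3.142, -0.0, 0.236]
ft_force: [0.2, 0.3, 0.2]
width: 0.012
grip_force: 0.0
```

Run:
```python
from h import *
np.set_printoptions(precision=4,suppress=True)
s=manip.observe();p=manip.get_image("wrist");print(s["clock"],s["tcp_pos"])
t=manip.get_image("top")
cv2.imwrite("pics/w6.png",p["img"][:,:,::-1])
for k in("screen_job","phone_job","job_book"):
    for q in manip.tip_of(p,k)[:2]: o,d=ray(p,q["location"],s);print(k,round(q["score"],2),np.round(q["location"]),atz(o,d,H[k]))
r=manip.regions_of(p,"phone_job")
for g in r[:2]:
    m=cv2.minAreaRect(np.argwhere(g["region"])[:,::-1].astype(np.float32))
    print(g["score"],g["box"],atz(*ray(p,m[0][::-1],s),.02),[atz(*ray(p,v[::-1],s),.02)[:2] for v in cv2.boxPoints(m)])
q0=manip.tip_of(p,"screen_job")
if q0: 
    T0=cv2.imread("pics/top0.png")
    print(tri([ray(p,q0[0]["location"],s),ray(t,(244,358))]))
```

```text
12.55 [ 0.3748 -0.2373  0.2496]
screen_job 0.92 [131. 267.] [ 0.4199 -0.2355  0.02  ]
phone_job 0.95 [131. 265.] [ 0.4186 -0.2332  0.012 ]
job_book 0.23 [  3. 379.] [ 0.5946 -0.3295  0.    ]
0.56 [207.0, 101.9, 321.3, 164.0] [ 0.4186 -0.2313  0.02  ] [array([ 0.4286, -0.1534]), array([ 0.4717, -0.2879]), array([ 0.4082, -0.3123]), array([ 0.3625, -0.1714])]
(array([ 0.4175, -0.2368, -0.0035]), [np.float64(0.0008959346634494708), np.float64(0.0008959346634493983)])
```

View pics/w6.png

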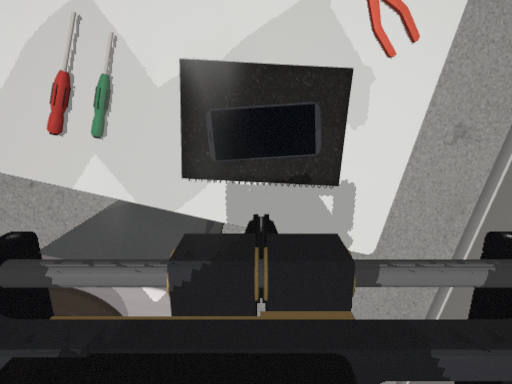

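The wrist view shows the job phone on the book, centred at about (row 131, col 265). That gives (0.4186, -0.232), and its outline measures 141 x 67 mm, as it should. The arm stopped at its inner reach limit, so I approach in two stages.

Emit:
{"api": "drive_tool", "payload": {"targets": [[0,[0.87,0.1,0],[0,0,0]],[0,[0.87,0.1,-0.7],[0,0,0]],[0,[0.87,0.1,-1.4],[0,0,0]],[0,[0.87,0.1,-2],[0,0,0]],[0,[0.87,0.1,-2],[0,0,0]],[0,[0.87,0.1,-2],[0,0,0]],[0,[0.87,0.1,-2],[0,0,0]]]}}

```text
clock: 13.6
tcp_pos: [0.4181, -0.2335, 0.1511]
eef_rot: [3.14, -0.001, 0.234]
ft_force: [-0.8, -0.2, -0.4]
width: 0.006
grip_force: 0.0
```

Height is 0.151; going to 0.070 (tips 31 mm above the screen).

Emit:
{"api": "drive_tool", "payload": {"targets": [[0,[0,0.03,-0.6],[0,0,0]],[0,[0,0.03,-1.1],[0,0,0]],[0,[0,0.03,-1.4],[0,0,0]],[0,[0,0.03,-1.55],[0,0,0]],[0,[0,0.03,-1.6],[0,0,0]],[0,[0,0.03,-1.6],[0,0,0]],[0,[0,0.03,-1.6],[0,0,0]]]}}

```text
clock: 14.3
tcp_pos: [0.4179, -0.2319, 0.0705]
eef_rot: [3.14, -0.001, 0.234]
ft_force: [0.4, -0.3, -0.4]
width: 0.005
grip_force: 0.0
```

Emit:
{"api": "drive_tool", "payload": {"targets": [[0,[0,0,0],[0,0,0]],[0,[0,0,0],[0,0,0]],[0,[0,0,0],[0,0,0]],[0,[0,0,0],[0,0,0]],[0,[0,0,0],[0,0,0]],[0,[0,0,0],[0,0,0]],[0,[0,0,0],[0,0,0]],[0,[0,0,0],[0,0,0]],[0,[0,0,0],[0,0,0]],[0,[0,0,0],[0,0,0]]]}}

```text
clock: 15.3
tcp_pos: [0.4175, -0.2316, 0.0696]
eef_rot: [3.142, 0.0, 0.234]
ft_force: [0.1, -0.2, 0.0]
width: 0.006
grip_force: 0.0
```

Emit:
{"api": "drive_tool", "payload": {"targets": [[0,[0,0,0],[0,0,0]],[0,[0,0,0],[0,0,0]],[0,[0,0,0],[0,0,0]],[0,[0,0,0],[0,0,0]],[0,[0,0,0],[0,0,0]],[0,[0,0,0],[0,0,0]],[0,[0,0,0],[0,0,0]],[0,[0,0,0],[0,0,0]],[0,[0,0,0],[0,0,0]],[0,[0,0,0],[0,0,0]]]}}

```text
clock: 16.3
tcp_pos: [0.4175, -0.2316, 0.0696]
eef_rot: [3.141, -0.0, 0.234]
ft_force: [-0.3, 0.5, 0.3]
width: 0.003
grip_force: 0.0
```

Emit:
{"api": "drive_tool", "payload": {"targets": [[0,[0,0,0],[0,0,0]],[0,[0,0,0],[0,0,0]],[0,[0,0,1],[0,0,0]],[0,[0,0,2],[0,0,0]],[0,[0,0,3],[0,0,0]],[0,[0,0,3.6],[0,0,0]],[0,[0,0,3.6],[0,0,0]],[0,[0,0,3.6],[0,0,0]],[0,[0,0,3.6],[0,0,0]],[0,[0,0,3.6],[0,0,0]]]}}

```text
clock: 17.3
tcp_pos: [0.4172, -0.2314, 0.2484]
eef_rot: [-3.14, 0.002, 0.234]
ft_force: [-0.2, -0.0, 0.1]
width: 0.001
grip_force: 0.0
```

```bash
python3 -c "
from rig import manip
print(manip.observe()['tcp_pos'],manip.job_done())"
```

```text
the job is handed in; nothing more can be done
[ 0.41718956 -0.23137592  0.24838449] None
```

I pressed the rocker over to off, pointed at it and then at the phone on the job book for over two seconds each without touching anything, drew the tool back up to 0.248 m and handed the job in at about 17 s; no verdict was returned.

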